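Complete the coupling row on the layer pad

ROBOT

A 7-joint arm with a two-finger parallel gripper is mounted at the origin on a cart in front of the work surface, level with it; the furniture and walls round the work are solid. World frame = base frame: x ahead of the robot, y to its left, z up, the work surface at z = 0. Lengths are in mm, angles in rad, forces in N, time in s.
With the tool pointing down it reaches from about 425 to 925 mm from the base axis. Payload 6.8 kg.
Tool frame: the origin (TCP) lies between the finger pads; the fingertips stand 14 mm ahead of it and the grasp point (between the pads) lies 5 mm behind it; z points along the fingers, y is the line along which they close (so a half turn about z gives the same grasp; the last joint's range is limited). The gripper opens to 88 mm and grips with 3 to 60 N. Pads are 20 mm wide; open, the fingers measure 115 mm over their backs; the gripper's body (75 mm by 178 mm) begins 61 mm behind the grasp point.
Start: joints at [-1.405, 0.477, 0.022, 1.555, -0.011, 1.109, -0.083], TCP at [182.51, 649.875, 236.664] pointing down, gripper open.
Joint ranges: [-2.96, 2.96], [-0.34, 2.1], [-1.41, 1.46], [0.24, 2.44], [-1.37, 4.51], [0.17, 1.92], [-2.96, 2.96]. Speed limits (rad/s): [2.39, 2.39, 3.14, 3.14, 3.14, 3.14, 3.14].

INTERFACE

Orientations are given as a rotation vector (axis times angle).
In Python, from cell import arm gives the robot as it stands.
- The arm moves only by the shell command python3 -m jog 'ROWS' [OPENING] [FORCE]. ROWS is JSON, a list of rows, each an object with "offset": the shift along the tool's x, y, z in m, a list of three; "twist": the turn about the tool's z in rad. A call has 1 to 10 rows; each row is the pose to reach, as a shift and turn from the pose commanded when the call began, along the tool's axes at that moment; what a row does not reach only later rows make up. A row lasts 1/12 s, in which the tool goes at most 41.7 mm and 7.16 degrees, less where a joint would pass 70% of its speed; a pose out of reach is approached as far as the arm can. A call with a gripper value outside its range is refused whole. OPENING is the finger opening in m, from 0 to 0.0878, set as the call begins (- or left out, the last holds). The fingers move at their own pace and stop on an object; FORCE is the grip in N (left out, the last holds). Time passes only in rows, so rows that repeat a pose let the fingers close. It gives the time, the measured TCP pose, the force, the opening and the grip force at its end, in the units of the state.
- arm.get_obs(): the state, without advancing time (a new reading comes with each control period).
- arm.read_camera(name): name is "side" or "top"; returns a dict with "img" (480x640x3 uint8, blue, green, red), "depth" (480x640 float32, mm along the optical axis (not along the pixel's ray), 0 where there is no reading), "vertical_fov" (degrees; the focal length in pixels is half the picture's height over the tangent of half this angle, whatever the lens; pixels are square), "cx", "cy" (the principal point, pixels), "k1" (the pictures are not rectified: a ray, as slopes to the right and down, at radius r is drawn at 1 + k1 r^2 times it, then the intrinsics apply), "rvec" (rotation vector, rad) and "tvec" (3), from world to camera coordinates, as OpenCV has them. Camera axes: x right, y down, z forward; pixel columns grow to the right and rows downward; lengths in mm; the calibration is good to about 2 mm. A picture is of the moment at which its call begins.
- arm.close_job(): hands the job in; it is judged then, once.
Trained networks look in the newest picture that a camera, given by its name, has taken for a name from the list of things; names that differ only in an ending like _2 or _b are one class to them, and where a whole thing is asked for, a point or a joint stands for the part that bears it (a point fixed in the world has none). Each returns a list of dicts, best first, with "conf" (0 to 1); they miss things now and then, are a little off and sometimes report something else, mostly with a low value. They report only what shows in the picture. A call takes as long as a camera call. They do not tell look-alikes from the thing itself.
- arm.cut_out(thing, camera): "region" (480x640 bool, what is visible of it).
- arm.tip_of(thing, camera): "position" ([x, y, z] in mm, in the coordinates of the camera as it stood for that picture, good to about 4 mm: a listed point, or the origin of a listed thing).
The state is a dict: "time_s": time; "joints": joint angles; "dq": joint speeds; "joint_torque": joint torques, N m; "tool_pos": TCP position; "eef_rot": TCP orientation; "wrist_force": force on the tool from outside, world axes, zero at the start; "moment": the same for the moment, N m; "gripper_width": finger opening in mm; "grasp_force": force on a finger pad.
Only numpy, scipy, OpenCV 4.12 (cv2) and the standard library are available. Lean on these libraries where they do the work, as an engineer would, in place of code of your own. Each camera call takes 0.05 s, during which the arm holds its last target. There are 200 camera calls.

TASK

Complete the packing row on the grey layer pad so that a divider can be lowered over it: stand one of the two small couplings midway between the two large ones, and stand the other at the outer end of the row, just past the large coupling with the steel flange ring, at the same centre-to-centre spacing. All four must end upright in one straight, evenly spaced line on the pad; set the small ones down rather than dropping them, and do not shift the large ones or disturb anything else on the bench.

Things in the scene. Friction and masses are not known exactly. Their poses are not given: they have to be found in the camera images.
- layer_pad: Flat grey plastic layer pad, fixed to the bench, 570 x 116 x 8 mm, with a black hand slot near each end. Origin: centre of its underside; x across its width (away from the robot), y along its length (the line of the row, to the robot's left), z up; its top is 8 mm above the bench. The two large couplings stand on its long centre line, one on each side of its centre.
- large_flanged: Large coupling with a bolted steel flange ring round its middle, standing upright on the pad: yellow end caps, 67 mm in diameter, 93 mm tall, loose, 0.6 kg. Origin: centre of its foot, z up along its axis. Stands 210 mm, centre to centre, from the other large one; either of the two may be the left one.
- large_plain: Large coupling with a plain black sleeve (no steel ring) between yellow end caps, standing upright on the pad, 67 mm in diameter, 93 mm tall, loose, 0.6 kg. Origin: centre of its foot, z up along its axis.
- small_1: A small coupling (the first of two) standing upright on the bench in front of the pad: black ribbed sleeve between two yellow end caps, 55 mm in diameter, 77 mm tall, 0.3 kg. Origin: centre of its foot (underside), z up along its axis; its yaw does not matter. The two small couplings are interchangeable.
- small_2: A small coupling (the second of two) standing upright on the bench in front of the pad: black ribbed sleeve between two yellow end caps, 55 mm in diameter, 77 mm tall, 0.3 kg. Origin: centre of its foot (underside), z up along its axis; its yaw does not matter. The two small couplings are interchangeable.
- nail_tin: Bystander: open round tin of nails, about 80 mm wide, 38 mm tall, loose, at the right of the bench. Origin at its underside.
- marker_1: Bystander: white and black marker pen, 135 mm long, 16 mm thick, lying loose behind the blue tool case. Origin at its underside.
Mind the look-alikes: they are no part of the job. What is shaped like the small_1 but purple or red is not meant.

How it is judged (in metres and radians):
At the end, for the whole second after the job is handed in: One small coupling is within 12 mm of the midpoint of the large ones, along and across the row; the other within 12 mm of the row line, 105 +-12 mm from the flanged one on the side away from the plain one. All upright within 0.08 rad, released, at rest on the pad; large ones moved under 10 mm (((x of small_1 in the frame of layer_pad between -0.012 and 0.012 m and y of small_1 in the frame of layer_pad between -0.012 and 0.012 m and x of small_2 in the frame of layer_pad between -0.012 and 0.012 m and horizontal distance between small_2 and large_flanged between 0.093 and 0.117 m and horizontal distance between small_2 and large_plain above 0.2625 m) or (x of small_2 in the frame of layer_pad between -0.012 and 0.012 m and y of small_2 in the frame of layer_pad between -0.012 and 0.012 m and x of small_1 in the frame of layer_pad between -0.012 and 0.012 m and horizontal distance between small_1 and large_flanged between 0.093 and 0.117 m and horizontal distance between small_1 and large_plain above 0.2625 m)) and angle between each of small_1, small_2, large_plain, large_flanged's own z axis and vertical below 0.08 rad and height (world z) of small_1 between 0.002 and 0.014 m and linear speed of each of small_1, small_2 below 0.02 m/s and angular speed of each of small_1, small_2 below 0.2 rad/s and height (world z) of small_2 between 0.002 and 0.014 m and distance of each of large_plain, large_flanged from where it was at the start of the episode below 0.01 m); the robot touches nothing.
It fails at once if a large coupling is shifted by more than 10 mm (distance of any of large_plain, large_flanged from where it was at the start of the episode above 0.01 m).
It fails at once if a small coupling is dropped or thrown (faster than 0.6 m/s, a fall of about 2 cm, with no finger touching it) ((linear speed of small_1 above 0.6 m/s and contact force between the fingers and small_1 below 0.01 N) or (linear speed of small_2 above 0.6 m/s and contact force between the fingers and small_2 below 0.01 N)).
It fails at once if the nail tin or the marker is moved by more than 30 mm (distance of any of nail_tin, marker_1 from where it was at the start of the episode above 0.03 m).
It also fails if it takes over 58 s, if anything falls off the work surface, if the arm or the gripper's body presses on something with over 40 N, if the wrist force passes 120 N, or if a joint passes its speed limit or range.

## Working session

There is one attempt and no reset: what is moved stays moved. The work goes in short steps, Python scripts to look and compute and a shell command to move; the robot and the scene stay as the last step left them, time stands still between calls to the robot, and variables do not carry over. Pictures are saved under pics/ and viewed, at most 10 in all, crops included, and the job is handed in when it is done.

```bash
mkdir -p pics; ls
cat > h.py <<'E'
import numpy as np, cv2
from cell import arm
def cam(n):
    c=arm.read_camera(n); return c
def K(c):
    f=240/np.tan(np.radians(c["vertical_fov"])/2); return f
def cloud(c):
    f=K(c); v,u=np.mgrid[0:480,0:640].astype(float)
    xd=(u-c["cx"])/f; yd=(v-c["cy"])/f; x,y=xd.copy(),yd.copy()
    for _ in range(20):
        s=1+c["k1"]*(x*x+y*y); x,y=xd/s,yd/s
    d=c["depth"].astype(float); P=np.stack([x*d,y*d,d],-1)
    return toworld(c,P)
def toworld(c,P):
    R=cv2.Rodrigues(np.array(c["rvec"],float))[0]
    return (np.asarray(P,float)-np.array(c["tvec"],float).ravel())@R
E
python3 - <<'E'
from h import *
print(arm.get_obs())
for n in("top","side"):
    c=cam(n); cv2.imwrite(f"pics/{n}0.png",c["img"]); print(n,{k:c[k] for k in c if k not in("img","depth")})
    for t in("small_1","large_flanged","large_plain","layer_pad","nail_tin","marker_1"):
        print(t,[(np.round(toworld(c,r["position"])).tolist(),round(r["conf"],2)) for r in arm.tip_of(t,n)])
E
```

```text
pics
{'time_s': 0.0, 'joints': array([-1.40510743,  0.47778411,  0.0223548 ,  1.55644346, -0.01149747,
        1.10928011, -0.08308154]), 'dq': array([ 1.45808805e-03, -1.40108702e-03, -3.45000220e-04, -1.39804081e-04,
       -1.33168842e-03, -7.33750440e-05,  6.97857076e-04]), 'joint_torque': array([ 5.43212918e-04, -5.82839048e+01,  1.53474826e+00, -2.72615683e+01,
       -5.43152390e-02,  1.69108773e-02,  1.80944512e-04]), 'tool_pos': array([182.37526806, 649.30226208, 235.6960849 ]), 'eef_rot': array([-4.28666956e-01, -3.11210435e+00,  2.80165259e-03]), 'wrist_force': array([0.18176961, 0.55210937, 0.41938227]), 'moment': array([-0.02999456, -0.04762121, -0.04806397]), 'grasp_force': 0.0, 'gripper_width': 88.14756845391027}
top {'vertical_fov': 49.627018696353275, 'cx': 320.3870693888028, 'cy': 243.36733562492574, 'k1': 0.05336339370787819, 'rvec': array([ 2.15857479, -2.10458268,  0.21012649]), 'tvec': array([ -46.89356065,  524.45059789, 1094.42428306])}
small_1 [([434.0, 148.0, 1.0], 0.98), ([425.0, 297.0, -3.0], 0.88), ([429.0, 53.0, 3.0], 0.75)]
large_flanged [([633.0, -99.0, 9.0], 0.74)]
large_plain [([612.0, 110.0, 11.0], 0.6)]
layer_pad [([622.0, 10.0, -2.0], 0.86)]
nail_tin [([427.0, -345.0, 5.0], 0.68)]
marker_1 [([454.0, -195.0, -3.0], 0.68)]
side {'vertical_fov': 50.21649893195069, 'cx': 316.7098540734858, 'cy': 238.3686528540242, 'k1': 0.006910191490422957, 'rvec': array([ 2.22397609, -0.25262049,  0.10159479]), 'tvec': array([-514.07633354,   96.95757891, 1174.78737665])}
small_1 [([430.0, 293.0, 2.0], 0.89), ([433.0, 56.0, -2.0], 0.83), ([436.0, 147.0, -3.0], 0.81), ([462.0, -38.0, 0.0], 0.66)]
large_flanged [([636.0, -96.0, 7.0], 0.71)]
large_plain [([608.0, 112.0, 9.0], 0.63)]
layer_pad [([618.0, 5.0, -4.0], 0.63)]
nail_tin []
marker_1 [([461.0, -197.0, 1.0], 0.96)]
```

View pics/top0.png

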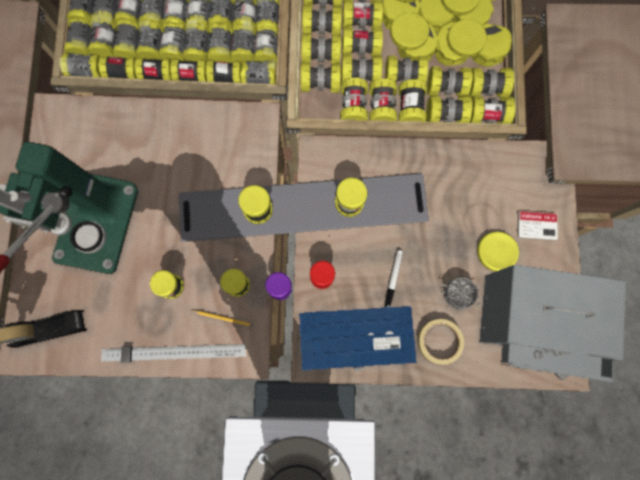

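View pics/side0.png

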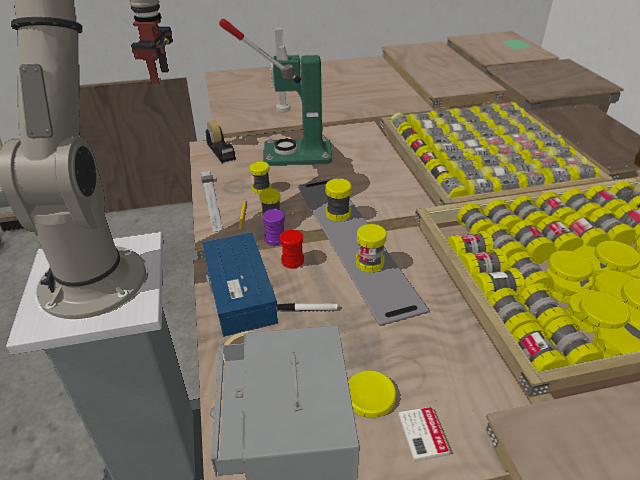

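The top view shows these candidates for a small coupling in front of the pad: yellow at (165,284), darker yellow at (234,281), purple at (278,285) and red at (322,273). The two yellow ones fit the description. The large couplings are at (255,204) and (351,196). Next I'll check these in a close crop and measure positions from depth.

Run:
```python
from h import *
a=cv2.imread("pics/side0.png")[150:280,235:400]; cv2.imwrite("pics/crop.png",cv2.resize(a,None,fx=4.5,fy=4.5,interpolation=cv2.INTER_CUBIC))
def circ(p,r):
    from scipy.optimize import least_squares
    return least_squares(lambda c:np.hypot(*(p-c).T)-r,p.mean(0),loss="soft_l1").x
for n in("top","side"):
    c=cam(n); W=cloud(c); ok=c["depth"]>0
    for nm,g,zt,r in(("s1",(428,296),77,27.5),("s2",(433,148),77,27.5),("purple",(430,54),77,27.5),("red",(462,-38),77,27.5),("lf",(634,-98),101,33.5),("lp",(610,110),101,33.5)):
        near=ok&(np.hypot(W[...,0]-g[0],W[...,1]-g[1])<50)
        top=near&(abs(W[...,2]-zt)<8); t=W[top]
        if len(t)<20: print(n,nm,len(t),W[near][:,2].max() if near.any() else None); continue
        m=(t.min(0)+t.max(0))/2
        (ex,ey),er=cv2.minEnclosingCircle(t[:,:2].astype(np.float32))
        print(n,nm,len(t),"mean",t.mean(0).round(1),"mid",m.round(1),"enc",round(ex,1),round(ey,1),round(er,1))
    g=c["img"].astype(int); hsv=cv2.cvtColor(c["img"],cv2.COLOR_BGR2HSV)
    pad=ok&(hsv[...,1]<50)&(abs(W[...,2]-8)<6)&(abs(W[...,0]-622)<100)&(abs(W[...,1]-8)<320)
    pad=cv2.morphologyEx(pad.astype(np.uint8),cv2.MORPH_OPEN,np.ones((5,5)))>0
    q=W[pad]; rc=cv2.minAreaRect(q[:,:2].astype(np.float32)); print(n,"pad",rc,q[:,2].mean(), pad.sum())
    for t in("layer_pad",):
        r=arm.cut_out(t,n)
        if r:
            q=W[r[0]["region"]&ok&(abs(W[...,2]-8)<8)]; print("cut",cv2.minAreaRect(q[:,:2].astype(np.float32)))
```

```text
top s1 536 mean [427.5 295.1  76.9] mid [428.1 295.8  76. ] enc 427.2 296.1 27.6
top s2 517 mean [434.6 148.7  76.8] mid [434.8 148.4  75.8] enc 434.9 149.1 27.2
top purple 522 mean [429.7  53.8  76.8] mid [429.8  53.3  76.4] enc 430.1 53.7 27.3
top red 507 mean [456.4 -38.5  76.8] mid [456.6 -38.2  77.5] enc 456.5 -39.0 27.5
top lf 730 mean [627.9 -97.  100. ] mid [628.9 -97.1  99.5] enc 628.8 -97.7 33.7
top lp 740 mean [605.3 110.4 100.2] mid [605.5 110.5 100.2] enc 606.0 110.6 33.1
top pad ((617.9849243164062, 7.6300048828125), (117.01245880126953, 570.509033203125), 6.421435832977295) 8.479946191347038 9550
cut ((618.557861328125, 6.98114013671875), (118.19735717773438, 571.9220581054688), 6.373887062072754)
side s1 178 mean [428.  290.2  74.4] mid [427.5 292.6  73.5] enc 428.3 292.2 29.6
side s2 222 mean [435.4 144.1  74.5] mid [435.2 146.4  74.4] enc 435.2 148.0 28.8
side purple 260 mean [430.7  49.3  74.8] mid [431.2  51.5  74.6] enc 428.6 51.1 30.0
side red 305 mean [457.7 -43.4  74.7] mid [457.6 -42.1  74.7] enc 457.4 -41.7 27.9
side lf 463 mean [ 629.3 -101.7   98.4] mid [630.5 -99.8  97.8] enc 630.1 -99.9 34.8
side lp 319 mean [606.6 105.7  98.1] mid [606.6 108.4  98.4] enc 609.9 106.4 36.2
side pad ((619.6675415039062, 4.510772705078125), (119.4019775390625, 571.0679931640625), 6.565582752227783) 6.97338114973568 4844
cut ((618.6597290039062, 4.76153564453125), (117.45687103271484, 572.3004760742188), 6.565583229064941)
```

View pics/crop.png

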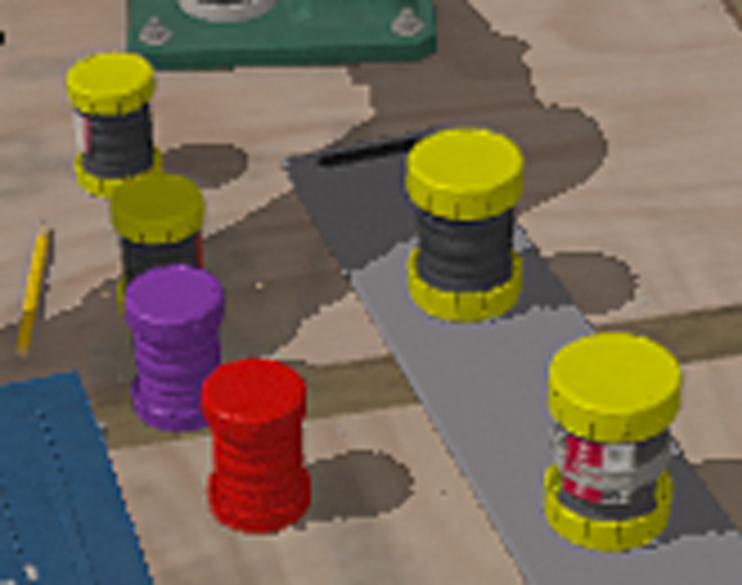

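The crop shows two real yellow small couplings with black sleeves. The purple and red ones are decoys. The right large coupling, at y≈-98, carries the steel ring, so the outer end is at about (641,-203) and the midpoint is at about (618,5). Next I'll check the heights along the approach and work out the first move.

```bash
cat > go.py <<'E'
import sys
from h import *
# usage: go.py x y z [closing angle deg]: offset in tool axes and twist
o=arm.get_obs(); R=cv2.Rodrigues(o["eef_rot"])[0]
t=np.array(list(map(float,sys.argv[1:4])))
off=R.T@(t-o["tool_pos"])/1000
a=np.degrees(np.arctan2(R[1,1],R[0,1])); 
tw=0
if len(sys.argv)>4: tw=-np.radians((float(sys.argv[4])-a+90)%180-90)
print("t",round(o["time_s"],2),"pos",o["tool_pos"].round(1),"closing",round(a,1),"zdown",R[2,2].round(4),"off",off.round(4),"twist",round(tw,3),"F",o["wrist_force"].round(1),"w",round(o["gripper_width"],1),"g",round(o["grasp_force"],1))
print("world->tool unit x,y:",R.T[:,0].round(3),R.T[:,1].round(3))
E
python3 - <<'E'
from h import *
for n in("top","side"):
    c=cam(n); W=cloud(c); ok=(c["depth"]>0)
    for y0 in range(150,700,50):
        row=[]
        for x0 in range(200,600,50):
            m=ok&(abs(W[...,0]-x0-25)<25)&(abs(W[...,1]-y0-25)<25)
            row.append(int(W[m][:,2].max()) if m.any() else -1)
        print(n,y0,row)
E
python3 go.py 428 294.3 170 6.3
```

```text
top 150 [5, 8, 6, 12, 82, 82, 14, 16]
top 200 [6, 7, 6, 10, 6, 6, 13, 14]
top 250 [5, 7, 6, 6, 82, 81, 13, 15]
top 300 [6, 8, 7, 5, 81, 80, 5, 6]
top 350 [7, 18, 8, 6, 6, 7, 8, 21]
top 400 [5, 7, 5, 5, 401, 370, 328, 309]
top 450 [5, 6, 51, 49, 5, 287, 375, 310]
top 500 [5, 7, 48, 48, 6, 38, 309, 305]
top 550 [6, 66, 91, 25, 6, 24, 23, 0]
top 600 [5, 60, 88, 6, 7, 6, 5, 3]
top 650 [-1, -1, -5, 15, 17, 13, 17, 17]
side 150 [1, 3, 2, 9, 77, 77, 12, 10]
side 200 [1, 3, 1, 7, 1, 2, 11, 12]
side 250 [1, 4, 2, 3, 79, 77, 10, 11]
side 300 [1, 5, 3, 1, 78, 74, 3, 2]
side 350 [1, 15, 2, 2, 1, 3, 12, 17]
side 400 [1, 4, 3, 427, 416, 366, 325, 304]
side 450 [1, 2, 45, 44, 2, 282, 384, 306]
side 500 [2, 1, 39, 42, 1, 33, 303, 301]
side 550 [390, 61, 86, 21, 0, 17, 15, 11]
side 600 [445, 53, 82, 11, 15, 9, 12, 14]
side 650 [434, -6, 11, 14, 13, 13, 16, 12]
t 1.0 pos [182.5 649.9 236.7] closing 74.3 zdown -1.0 off [-0.3325 -0.2759  0.0667] twist 1.187 F [-0.3  1.  -0.8] w 87.9 g 0.0
world->tool unit x,y: [-0.963  0.27  -0.   ] [ 0.27   0.963 -0.   ]
```

The press handle overhangs at about (350–450, 400–450) with z from 400 to 430. I'll pull the arm in to a small radius and lower it first, then sweep past the handle.

```bash
python3 -m jog '[{"offset":[0.004,-0.235,0.085],"twist":0},{"offset":[0.004,-0.235,0.085],"twist":0},{"offset":[0.004,-0.235,0.085],"twist":0},{"offset":[0.004,-0.235,0.085],"twist":0},{"offset":[0.004,-0.235,0.085],"twist":0},{"offset":[0.004,-0.235,0.085],"twist":0},{"offset":[0.004,-0.235,0.085],"twist":0},{"offset":[0.004,-0.235,0.085],"twist":0}]' 0.0878 25
for p in "215 378" "300 315" "355 250" "435 147"; do python3 go.py $p 150 6.3|head -1; done
python3 - <<'E'
from h import *
c=cam("side");W=cloud(c);m=(c["depth"]>0)&(W[...,2]>380)&(abs(W[...,0]-400)<100)&(abs(W[...,1]-450)<90)
print(W[m].min(0),W[m].max(0)); print(arm.get_obs()["joints"].round(2))
E
```

```text
time_s: 1.67
tool_pos: [114.6, 421.5, 150.8]
eef_rot: [0.428, 3.112, -0.005]
wrist_force: [0.4, 0.9, 1.4]
gripper_width: 87.8
grasp_force: 0.0
t 1.67 pos [114.6 421.5 150.8] closing 74.3 zdown -1.0 off [-0.1084 -0.0148  0.0009] twist 1.187 F [0.4 0.9 1.4] w 87.8 g 0.0
t 1.67 pos [114.6 421.5 150.8] closing 74.3 zdown -1.0 off [-0.2073 -0.0525  0.0011] twist 1.187 F [0.4 0.9 1.4] w 87.8 g 0.0
t 1.67 pos [114.6 421.5 150.8] closing 74.3 zdown -1.0 off [-0.2778 -0.1002  0.0013] twist 1.187 F [0.4 0.9 1.4] w 87.8 g 0.0
t 1.67 pos [114.6 421.5 150.8] closing 74.3 zdown -1.0 off [-0.3826 -0.1778  0.0016] twist 1.187 F [0.4 0.9 1.4] w 87.8 g 0.0
[374.39780133 430.44447961 380.2966434 ] [434.44025697 451.48275208 428.04050696]
[-1.43  0.21 -0.02  2.18  0.01  0.76 -0.16]
```

```bash
python3 -m jog '[{"offset":[-0.036,-0.005,0],"twist":0.1},{"offset":[-0.072,-0.010,0],"twist":0.2},{"offset":[-0.108,-0.015,0],"twist":0.3},{"offset":[-0.141,-0.027,0],"twist":0.4},{"offset":[-0.174,-0.040,0],"twist":0.5},{"offset":[-0.207,-0.052,0],"twist":0.6},{"offset":[-0.242,-0.076,0],"twist":0.7},{"offset":[-0.278,-0.100,0],"twist":0.8},{"offset":[-0.300,-0.125,0],"twist":0.92},{"offset":[-0.325,-0.145,0],"twist":1.04}]'
python3 go.py 435 147.5 150 6.3
```

```text
time_s: 2.55
tool_pos: [392.1, 196.2, 152.9]
eef_rot: [1.927, 2.479, 0.005]
wrist_force: [0.2, -0.1, -0.2]
gripper_width: 87.7
grasp_force: 0.0
t 2.55 pos [392.1 196.2 152.9] closing 14.3 zdown -1.0 off [-0.0578  0.0295  0.0029] twist 0.14 F [ 0.2 -0.1 -0.2] w 87.7 g 0.0
world->tool unit x,y: [-0.247  0.969  0.003] [0.969 0.247 0.001]
```

```bash
python3 -m jog '[{"offset":[-0.03,0.015,0],"twist":0.07},{"offset":[-0.058,0.029,0],"twist":0.14},{"offset":[-0.058,0.029,0],"twist":0.14},{"offset":[-0.058,0.029,0],"twist":0.14}]'
python3 go.py 435 147.5 45 6.3
```

```text
time_s: 2.88
tool_pos: [434.8, 148.2, 152.7]
eef_rot: [2.09, 2.343, 0.004]
wrist_force: [-0.3, 0.2, 0.7]
gripper_width: 88.0
grasp_force: 0.0
t 2.88 pos [434.8 148.2 152.7] closing 6.5 zdown -1.0 off [-0.0007 -0.0003  0.1077] twist 0.004 F [-0.3  0.2  0.7] w 88.0 g 0.0
world->tool unit x,y: [-0.114  0.994  0.003] [0.994 0.114 0.001]
```

```bash
python3 -m jog '[{"offset":[0,0,0.03],"twist":0},{"offset":[0,0,0.06],"twist":0},{"offset":[0,0,0.085],"twist":0},{"offset":[0,0,0.1],"twist":0},{"offset":[0,0,0.107],"twist":0},{"offset":[0,0,0.107],"twist":0}]'
python3 -m jog '[{"offset":[0,0,0],"twist":0},{"offset":[0,0,0],"twist":0},{"offset":[0,0,0],"twist":0},{"offset":[0,0,0],"twist":0},{"offset":[0,0,0],"twist":0},{"offset":[0,0,0],"twist":0},{"offset":[0,0,0],"twist":0},{"offset":[0,0,0],"twist":0}]' 0.045 25
python3 go.py 435 147.5 45 6.3
```

```text
time_s: 3.38
tool_pos: [431.3, 149.6, 43.7]
eef_rot: [-2.084, -2.349, 0.002]
wrist_force: [0.5, -0.1, -0.9]
gripper_width: 87.7
grasp_force: 0.0
time_s: 4.05
tool_pos: [433.1, 149.1, 45.5]
eef_rot: [2.087, 2.347, 0.005]
wrist_force: [2.0, 0.1, 6.9]
gripper_width: 55.9
grasp_force: 25.0
t 4.05 pos [433.1 149.1  45.5] closing 6.7 zdown -1.0 off [-0.0019  0.0017  0.0005] twist 0.007 F [2.  0.1 6.9] w 55.9 g 25.0
world->tool unit x,y: [-0.117  0.993  0.003] [0.993 0.117 0.001]
```

```bash
python3 -m jog '[{"offset":[0,0,-0.02],"twist":0},{"offset":[0,0,-0.05],"twist":0},{"offset":[0,0,-0.08],"twist":0},{"offset":[0,0,-0.11],"twist":0},{"offset":[0,0,-0.13],"twist":0},{"offset":[0,0,-0.13],"twist":0},{"offset":[0,0,-0.13],"twist":0}]'
python3 go.py 639.5 -201.8 175 6.3
```

```text
time_s: 4.63
tool_pos: [431.1, 148.7, 174.7]
eef_rot: [-2.087, -2.348, -0.001]
wrist_force: [-0.7, -0.3, -3.4]
gripper_width: 55.9
grasp_force: 25.0
t 4.63 pos [431.1 148.7 174.7] closing 6.7 zdown -1.0 off [-0.3725  0.1659 -0.0006] twist 0.007 F [-0.7 -0.3 -3.4] w 55.9 g 25.0
world->tool unit x,y: [-0.117  0.993  0.   ] [0.993 0.117 0.001]
```

```bash
python3 -m jog '[{"offset":[-0.015,0.007,0],"twist":0},{"offset":[-0.045,0.020,0],"twist":0},{"offset":[-0.077,0.034,0],"twist":0},{"offset":[-0.109,0.048,0],"twist":0},{"offset":[-0.141,0.063,0],"twist":0},{"offset":[-0.173,0.077,0],"twist":0},{"offset":[-0.205,0.091,0],"twist":0},{"offset":[-0.237,0.105,0],"twist":0},{"offset":[-0.269,0.120,0],"twist":0},{"offset":[-0.301,0.134,0],"twist":0}]'
python3 -m jog '[{"offset":[-0.030,0.013,0],"twist":0},{"offset":[-0.055,0.024,0],"twist":0},{"offset":[-0.071,0.032,0],"twist":0},{"offset":[-0.071,0.032,0],"twist":0},{"offset":[-0.071,0.032,0],"twist":0},{"offset":[-0.071,0.032,0],"twist":0}]'
python3 go.py 639.5 -201.8 56 6.3
```

```text
time_s: 5.47
tool_pos: [598.8, -135.9, 171.4]
eef_rot: [-2.085, -2.345, 0.004]
wrist_force: [0.4, 0.1, -2.5]
gripper_width: 55.6
grasp_force: 25.0
time_s: 5.97
tool_pos: [638.5, -200.4, 172.2]
eef_rot: [-2.085, -2.345, 0.002]
wrist_force: [0.2, 0.8, -3.6]
gripper_width: 55.9
grasp_force: 25.0
t 5.97 pos [ 638.5 -200.4  172.2] closing 6.7 zdown -1.0 off [-0.0018  0.0013  0.1161] twist 0.007 F [ 0.2  0.8 -3.6] w 55.9 g 25.0
world->tool unit x,y: [-0.117  0.993 -0.004] [0.993 0.117 0.002]
```

```bash
python3 -m jog '[{"offset":[-0.001,0.001,0.02],"twist":0},{"offset":[-0.001,0.001,0.05],"twist":0},{"offset":[-0.001,0.001,0.08],"twist":0},{"offset":[-0.001,0.001,0.1],"twist":0},{"offset":[-0.001,0.001,0.110],"twist":0},{"offset":[-0.001,0.001,0.114],"twist":0},{"offset":[-0.001,0.001,0.114],"twist":0},{"offset":[-0.001,0.001,0.114],"twist":0}]'
python3 -m jog '[{"offset":[0,0,0.001],"twist":0},{"offset":[0,0,0.002],"twist":0},{"offset":[0,0,0.003],"twist":0},{"offset":[0,0,0.003],"twist":0}]'
python3 go.py 639.5 -201.8 53 6.3
```

```text
time_s: 6.63
tool_pos: [641.7, -202.4, 61.7]
eef_rot: [2.086, 2.347, 0.001]
wrist_force: [1.1, 0.3, -2.9]
gripper_width: 56.0
grasp_force: 25.0
time_s: 6.97
tool_pos: [641.2, -202.5, 58.1]
eef_rot: [2.087, 2.347, 0.001]
wrist_force: [-0.2, 0.3, -4.4]
gripper_width: 55.6
grasp_force: 25.0
t 6.97 pos [ 641.2 -202.5   58.1] closing 6.7 zdown -1.0 off [ 0.0009 -0.0016  0.0051] twist 0.007 F [-0.2  0.3 -4.4] w 55.6 g 25.0
world->tool unit x,y: [-0.117  0.993  0.001] [0.993 0.117 0.   ]
```

```bash
cat > look.py <<'E'
from h import *
c=cam("side"); cv2.imwrite("pics/look.png",c["img"])
for n in("side","top"):
    c=cam(n); W=cloud(c); ok=c["depth"]>0; hs=cv2.cvtColor(c["img"],cv2.COLOR_BGR2HSV)
    yl=ok&(abs(hs[...,0].astype(int)-29)<5)&(hs[...,1]>150)
    for nm,g,zt in(("lf",(629,-98),101),("lp",(606,109),101),("end",(640,-202),85),("mid",(617.5,6),85)):
        m=yl&(np.hypot(W[...,0]-g[0],W[...,1]-g[1])<55)&(abs(W[...,2]-zt)<10); t=W[m]
        if len(t)>30:
            (ex,ey),er=cv2.minEnclosingCircle(t[:,:2].astype(np.float32)); print(n,nm,len(t),t.mean(0).round(1),"enc",round(ex,1),round(ey,1),round(er,1),"zmax",t[:,2].max().round(1))
E
python3 look.py
```

```text
side lf 133 [619.4 -85.4  98.8] enc 622.8 -86.7 25.0 zmax 102.5
side lp 327 [606.3 104.5  98. ] enc 606.3 107.5 33.9 zmax 102.5
side end 384 [ 641.8 -211.2   86. ] enc 635.7 -202.7 35.0 zmax 92.2
top lf 174 [646.6 -86.2 100.3] enc 642.5 -87.2 27.2 zmax 105.4
top lp 719 [605.  109.8 100.2] enc 606.3 110.3 32.9 zmax 106.9
```

```bash
for i in 1 2; do python3 -m jog '[{"offset":[0,0,0.001],"twist":0},{"offset":[0,0,0.002],"twist":0},{"offset":[0,0,0.002],"twist":0}]' | grep -E "pos|wrist"; done
python3 -m jog '[{"offset":[0,0,0.001],"twist":0},{"offset":[0,0,0.001],"twist":0}]' | grep -E "pos|wrist"
```

```text
tool_pos: [640.8, -202.4, 55.4]
wrist_force: [-0.3, 0.7, -3.6]
tool_pos: [641.0, -202.5, 53.6]
wrist_force: [-0.5, -0.4, -2.5]
tool_pos: [641.0, -202.5, 53.6]
wrist_force: [-3.4, 0.6, 5.9]
```

```bash
python3 -m jog '[{"offset":[0,0,0],"twist":0},{"offset":[0,0,0],"twist":0},{"offset":[0,0,0],"twist":0},{"offset":[0,0,0],"twist":0},{"offset":[0,0,0],"twist":0},{"offset":[0,0,0],"twist":0},{"offset":[0,0,0],"twist":0},{"offset":[0,0,0],"twist":0}]' 0.0878
python3 -m jog '[{"offset":[0,0,-0.02],"twist":0},{"offset":[0,0,-0.06],"twist":0},{"offset":[0,0,-0.1],"twist":0},{"offset":[0,0,-0.12],"twist":0},{"offset":[0,0,-0.12],"twist":0},{"offset":[0,0,-0.12],"twist":0}]'
for p in "420 200" "428 294.5";do python3 go.py $p 170 6.3; done
```

```text
time_s: 8.45
tool_pos: [641.0, -202.5, 52.6]
eef_rot: [-2.088, -2.347, 0.0]
wrist_force: [0.0, -0.1, -0.3]
gripper_width: 87.8
grasp_force: 0.0
time_s: 8.95
tool_pos: [641.7, -202.6, 174.0]
eef_rot: [2.086, 2.346, 0.003]
wrist_force: [-0.3, 0.7, -1.0]
gripper_width: 88.1
grasp_force: 0.0
t 8.95 pos [ 641.7 -202.6  174. ] closing 6.7 zdown -1.0 off [ 0.4258 -0.1731  0.0033] twist 0.007 F [-0.3  0.7 -1. ] w 88.1 g 0.0
world->tool unit x,y: [-0.117  0.993  0.003] [ 0.993  0.117 -0.   ]
t 8.95 pos [ 641.7 -202.6  174. ] closing 6.7 zdown -1.0 off [ 0.5187 -0.1541  0.0033] twist 0.007 F [-0.3  0.7 -1. ] w 88.1 g 0.0
world->tool unit x,y: [-0.117  0.993  0.003] [ 0.993  0.117 -0.   ]
```

```bash
python3 -m jog '[{"offset":[0.037,-0.015,0],"twist":0},{"offset":[0.073,-0.030,0],"twist":0},{"offset":[0.110,-0.045,0],"twist":0},{"offset":[0.147,-0.060,0],"twist":0},{"offset":[0.184,-0.075,0],"twist":0},{"offset":[0.220,-0.090,0],"twist":0},{"offset":[0.257,-0.105,0],"twist":0},{"offset":[0.294,-0.120,0],"twist":0},{"offset":[0.330,-0.135,0],"twist":0},{"offset":[0.367,-0.150,0],"twist":0}]'
python3 -m jog '[{"offset":[0.035,-0.014,0],"twist":0},{"offset":[0.060,-0.023,0],"twist":0},{"offset":[0.090,-0.018,0],"twist":0},{"offset":[0.120,-0.012,0],"twist":0},{"offset":[0.152,-0.004,0],"twist":0},{"offset":[0.152,-0.004,0],"twist":0},{"offset":[0.152,-0.004,0],"twist":0}]'
python3 go.py 428 294.5 45 6.3; python3 look.py
```

```text
time_s: 9.78
tool_pos: [446.8, 145.6, 171.3]
eef_rot: [-2.087, -2.347, 0.004]
wrist_force: [1.0, 0.4, 0.4]
gripper_width: 88.1
grasp_force: 0.0
time_s: 10.37
tool_pos: [426.2, 296.3, 171.0]
eef_rot: [2.083, 2.351, -0.004]
wrist_force: [0.2, -0.8, -0.4]
gripper_width: 87.9
grasp_force: 0.0
t 10.37 pos [426.2 296.3 171. ] closing 6.9 zdown -1.0 off [-0.0018  0.0018  0.126 ] twist 0.011 F [ 0.2 -0.8 -0.4] w 87.9 g 0.0
world->tool unit x,y: [-0.12   0.993 -0.002] [ 0.993  0.12  -0.002]
side lf 483 [ 628.9 -103.1   98.1] enc 629.7 -98.3 35.8 zmax 102.3
side lp 334 [606.4 104.7  97.8] enc 606.5 108.8 34.7 zmax 102.6
side end 407 [ 639.4 -207.1   82.7] enc 640.5 -204.3 28.1 zmax 88.2
top lf 699 [627.5 -96.1 100. ] enc 629.2 -97.4 33.5 zmax 106.3
top lp 718 [604.6 110.2 100. ] enc 605.7 110.6 33.0 zmax 106.4
top end 454 [ 637.6 -200.1   84.5] enc 638.9 -201.0 27.0 zmax 90.8
```

View pics/look.png

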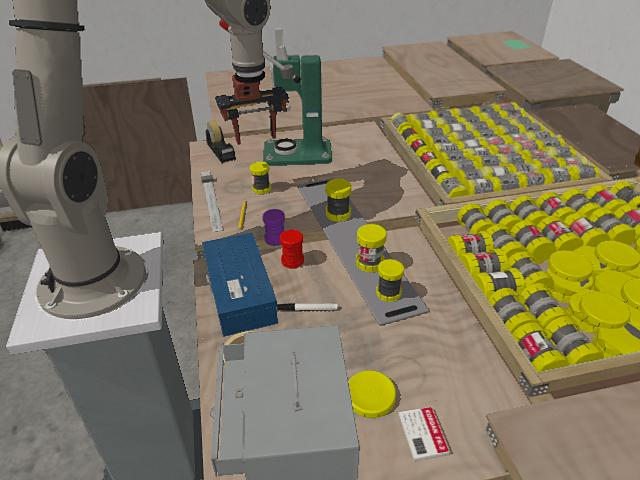

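The first small coupling stands upright at the outer end, at px (390,280), 104 mm from the flanged one. Nothing else has moved. Now I'll grasp the second.

```bash
python3 -m jog '[{"offset":[-0.001,0.001,0.03],"twist":0},{"offset":[-0.001,0.001,0.06],"twist":0},{"offset":[-0.001,0.001,0.09],"twist":0},{"offset":[-0.001,0.001,0.115],"twist":0},{"offset":[-0.001,0.001,0.126],"twist":0},{"offset":[-0.001,0.001,0.126],"twist":0}]'
python3 -m jog '[{"offset":[0,0,0],"twist":0},{"offset":[0,0,0],"twist":0},{"offset":[0,0,0],"twist":0},{"offset":[0,0,0],"twist":0},{"offset":[0,0,0],"twist":0},{"offset":[0,0,0],"twist":0},{"offset":[0,0,0],"twist":0},{"offset":[0,0,0],"twist":0}]' 0.045 25
python3 -m jog '[{"offset":[0,0,-0.02],"twist":0},{"offset":[0,0,-0.05],"twist":0},{"offset":[0,0,-0.08],"twist":0},{"offset":[0,0,-0.11],"twist":0},{"offset":[0,0,-0.13],"twist":0},{"offset":[0,0,-0.13],"twist":0},{"offset":[0,0,-0.13],"twist":0}]'
for p in "440 200" "618 6.5";do python3 go.py $p 175 6.3; done
```

```text
time_s: 11.02
tool_pos: [427.2, 291.8, 44.6]
eef_rot: [-2.09, -2.346, 0.008]
wrist_force: [-0.3, -0.4, 0.5]
gripper_width: 87.9
grasp_force: 0.0
time_s: 11.68
tool_pos: [428.7, 294.6, 47.5]
eef_rot: [-2.087, -2.347, -0.002]
wrist_force: [-1.9, -1.0, 8.1]
gripper_width: 55.7
grasp_force: 25.0
time_s: 12.27
tool_pos: [428.5, 294.4, 177.0]
eef_rot: [-2.087, -2.348, -0.003]
wrist_force: [0.3, -0.2, -3.3]
gripper_width: 56.0
grasp_force: 25.0
t 12.27 pos [428.5 294.4 177. ] closing 6.7 zdown -1.0 off [-0.0951  0.0003  0.0018] twist 0.007 F [ 0.3 -0.2 -3.3] w 56.0 g 25.0
world->tool unit x,y: [-0.117  0.993  0.001] [0.993 0.117 0.002]
t 12.27 pos [428.5 294.4 177. ] closing 6.7 zdown -1.0 off [-0.3082  0.1544  0.0017] twist 0.007 F [ 0.3 -0.2 -3.3] w 56.0 g 25.0
world->tool unit x,y: [-0.117  0.993  0.001] [0.993 0.117 0.002]
```

```bash
python3 -m jog '[{"offset":[-0.015,0.007,0],"twist":0},{"offset":[-0.046,0.023,0],"twist":0},{"offset":[-0.078,0.039,0],"twist":0},{"offset":[-0.110,0.055,0],"twist":0},{"offset":[-0.142,0.071,0],"twist":0},{"offset":[-0.174,0.087,0],"twist":0},{"offset":[-0.206,0.103,0],"twist":0},{"offset":[-0.238,0.119,0],"twist":0},{"offset":[-0.270,0.135,0],"twist":0},{"offset":[-0.290,0.145,0],"twist":0}]'
python3 -m jog '[{"offset":[-0.012,0.006,0],"twist":0},{"offset":[-0.019,0.010,0],"twist":0},{"offset":[-0.019,0.010,0],"twist":0},{"offset":[-0.019,0.010,0],"twist":0},{"offset":[-0.019,0.010,0],"twist":0}]'
python3 go.py 618.8 5.2 60 6.3
```

```text
time_s: 13.1
tool_pos: [606.5, 18.7, 174.1]
eef_rot: [-2.091, -2.344, 0.006]
wrist_force: [0.5, 0.5, -3.1]
gripper_width: 55.7
grasp_force: 25.0
time_s: 13.52
tool_pos: [617.7, 7.6, 176.0]
eef_rot: [-2.083, -2.349, 0.0]
wrist_force: [-0.7, -0.1, -2.9]
gripper_width: 55.7
grasp_force: 25.0
t 13.52 pos [617.7   7.6 176. ] closing 6.9 zdown -1.0 off [-0.0027  0.001   0.116 ] twist 0.01 F [-0.7 -0.1 -2.9] w 55.7 g 25.0
world->tool unit x,y: [-0.119  0.993 -0.002] [0.993 0.119 0.001]
```

```bash
python3 -m jog '[{"offset":[-0.002,0.001,0.02],"twist":0},{"offset":[-0.002,0.001,0.05],"twist":0},{"offset":[-0.002,0.001,0.08],"twist":0},{"offset":[-0.002,0.001,0.1],"twist":0},{"offset":[-0.002,0.001,0.110],"twist":0},{"offset":[-0.002,0.001,0.114],"twist":0},{"offset":[-0.002,0.001,0.114],"twist":0},{"offset":[-0.002,0.001,0.114],"twist":0}]'
python3 -m jog '[{"offset":[0,0,0.001],"twist":0},{"offset":[0,0,0.002],"twist":0},{"offset":[0,0,0.003],"twist":0},{"offset":[0,0,0.003],"twist":0}]'
python3 go.py 618.8 5.2 54 6.3
```

```text
time_s: 14.18
tool_pos: [620.6, 4.0, 63.8]
eef_rot: [2.086, 2.347, 0.002]
wrist_force: [0.0, 0.2, -2.8]
gripper_width: 55.8
grasp_force: 25.0
time_s: 14.52
tool_pos: [620.0, 3.6, 60.0]
eef_rot: [2.088, 2.347, 0.001]
wrist_force: [0.6, -0.2, -3.7]
gripper_width: 55.9
grasp_force: 25.0
t 14.52 pos [620.    3.6  60. ] closing 6.7 zdown -1.0 off [ 0.0018 -0.001   0.006 ] twist 0.007 F [ 0.6 -0.2 -3.7] w 55.9 g 25.0
world->tool unit x,y: [-0.117  0.993  0.001] [0.993 0.117 0.   ]
```

```bash
python3 -m jog '[{"offset":[0.001,0,0.001],"twist":0},{"offset":[0.002,-0.001,0.002],"twist":0},{"offset":[0.002,-0.001,0.003],"twist":0},{"offset":[0.002,-0.001,0.003],"twist":0}]'| grep -E "pos|wrist"
for i in 1 2; do python3 -m jog '[{"offset":[0,0,0.001],"twist":0},{"offset":[0,0,0.001],"twist":0},{"offset":[0,0,0.001],"twist":0}]'| grep -E "pos|wrist"; done
```

```text
tool_pos: [618.3, 5.5, 56.3]
wrist_force: [0.3, -0.3, -3.0]
tool_pos: [618.6, 5.3, 55.6]
wrist_force: [0.4, -0.1, -2.4]
tool_pos: [618.6, 5.3, 55.5]
wrist_force: [-3.1, 0.9, 4.8]
```

Contact felt. I'll release, lift and check.

```bash
python3 -m jog '[{"offset":[0,0,0],"twist":0},{"offset":[0,0,0],"twist":0},{"offset":[0,0,0],"twist":0},{"offset":[0,0,0],"twist":0},{"offset":[0,0,0],"twist":0},{"offset":[0,0,0],"twist":0},{"offset":[0,0,0],"twist":0},{"offset":[0,0,0],"twist":0}]' 0.0878
python3 -m jog '[{"offset":[0,0,-0.02],"twist":0},{"offset":[0,0,-0.06],"twist":0},{"offset":[0,0,-0.1],"twist":0},{"offset":[0,0,-0.13],"twist":0},{"offset":[0,-0.04,-0.15],"twist":0},{"offset":[0,-0.08,-0.15],"twist":0},{"offset":[0,-0.12,-0.15],"twist":0},{"offset":[0,-0.15,-0.15],"twist":0},{"offset":[0,-0.15,-0.15],"twist":0},{"offset":[0,-0.15,-0.15],"twist":0}]'
python3 look.py
```

```text
time_s: 16.02
tool_pos: [618.5, 5.4, 54.6]
eef_rot: [-2.088, -2.347, 0.0]
wrist_force: [0.6, 0.1, -0.2]
gripper_width: 88.1
grasp_force: 0.0
time_s: 16.85
tool_pos: [468.4, -12.1, 205.0]
eef_rot: [-2.087, -2.347, -0.002]
wrist_force: [1.0, 0.3, -0.0]
gripper_width: 87.6
grasp_force: 0.0
side lf 485 [ 629.1 -102.6   98.1] enc 629.0 -99.1 35.0 zmax 102.3
side lp 331 [606.5 104.8  97.8] enc 609.9 106.8 36.0 zmax 102.1
side end 413 [ 639.2 -207.1   82.6] enc 640.1 -203.8 28.6 zmax 87.5
side mid 283 [616.7   1.   82.5] enc 618.8 5.6 29.4 zmax 88.4
top lf 508 [ 629.4 -103.6  100.2] enc 628.4 -97.5 33.6 zmax 105.3
top lp 704 [604.7 110.4 100. ] enc 606.1 110.3 32.8 zmax 106.2
top end 461 [ 637.6 -200.4   84.5] enc 638.3 -201.0 26.8 zmax 91.7
```

View pics/look.png

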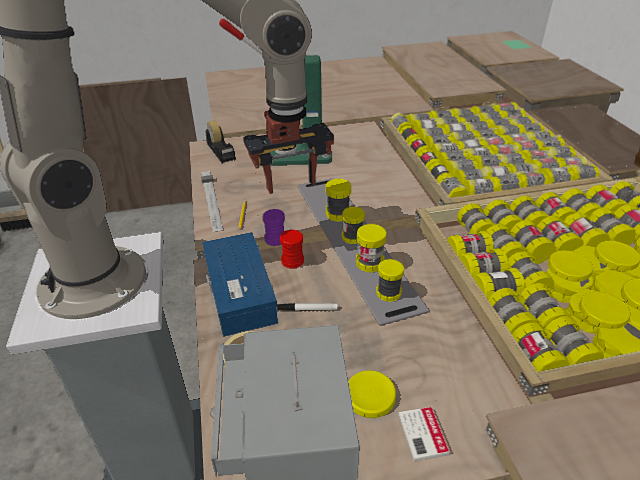

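The picture shows all four standing upright in a line on the pad: plain large (338,200), small (353,225), flanged large (371,248), small (390,280). The side view puts the middle small at y≈5.6, against a midpoint of about 4–5. The gripper is clear of everything, so I'm handing the job in.

```bash
python3 -c "
from cell import arm
print(arm.close_job())"
```

```text
the job is handed in; nothing more can be done
None
```

The row is complete and handed in at about 17 s of the 58 s limit: both small couplings stand upright on the pad, the outer one measuring 104 mm from the flanged coupling and the other within about 2 mm of the midpoint along the row, and the cameras showed no shift of the large couplings or other items; the judge returned no result to me.

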